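Tip a timber post onto the sawing board and set it to the fence

ROBOT

A 6-joint arm with a two-finger parallel gripper is mounted at the origin on the work surface. World frame = base frame: x ahead of the robot, y to its left, z up, the work surface at z = 0. Lengths are in m, angles in rad, forces in N, time in s.
With the tool pointing down it reaches from about 0.35 to 0.975 m from the base axis. Payload 4.9 kg.
Tool frame: the origin (TCP) lies midway between the tips of the shut fingers; the grasp point (between the pads) lies 19 mm behind it; z points along the fingers, y is the line along which they close (so a half turn about z gives the same grasp; the last joint's range is limited). The gripper opens to 85 mm and grips with 20 to 120 N. Pads are 22 mm wide; open, the fingers measure 114 mm over their backs; the gripper's body (76 mm by 85 mm) begins 54 mm behind the grasp point. The pads swing forward as they close: fully open they stand 13 mm farther back than shut.
Start: joints at [1.217, 0.053, 1.613, -0, 1.476, -0.119], TCP at [0.145, 0.608, 0.207] pointing down, gripper open.
Joint ranges: [-3.01, 3.01], [-1.01, 2.22], [0.06, 2.58], [-1.02, 4.17], [0.09, 2.62], [-3.14, 3.14]. Speed limits (rad/s): [2.57, 2.57, 3.14, 3.14, 3.14, 3.14].

INTERFACE

Orientations are given as a rotation vector (axis times angle).
In Python, from station import ctrl gives the robot as it stands. The module is installed in compiled form; this text tells all that it offers.
- The arm moves only by the shell command python3 -m handwheel 'ROWS' [OPENING] [FORCE]. ROWS is JSON, a list of rows, each a list of 2 entries, a list of its own where there are three numbers: the shift along the tool's x, y, z in cm, then the turn, a rotation vector about the tool's x, y, z in rad. In form: [[[tx, ty, tz], [ax, ay, az]], ...]. A call has 1 to 5 rows; each row is the pose to reach, as a shift and turn from the pose commanded when the call began, along the tool's axes at that moment; what a row does not reach only later rows make up. A row lasts 1/8 s, in which the tool goes at most 62.5 mm and 10.7 degrees, less where a joint would pass 70% of its speed; a pose out of reach is approached as far as the arm can. A call with a gripper value outside its range is refused whole. OPENING is the gripper's target within -1 to 1 (shut at 1, half-way at 0, fully open at -1), set as the call begins (- or left out, the last holds). The fingers move at their own pace and stop on an object; FORCE is the grip in N (left out, the last holds). Time passes only in rows, so rows that repeat a pose let the fingers close. It gives the time, the measured TCP pose, the force, the opening and the grip force at its end, in the units of the state.
- ctrl.get_obs(): the state, without advancing time (a new reading comes with each control period).
- ctrl.get_image(name): name is "scene" or "side" or "wrist"; returns the picture (420x560x3 uint8, blue, green, red); there is no depth.
- ctrl.calibration(name): a dict with "fx", "fy", "cx", "cy" (pixels), "R" (3x3) and "t" (3): a world point X has camera coordinates R X + t. Camera axes: x right, y down, z forward; pixel columns grow to the right and rows downward; lengths in m; the calibration is good to about 2 mm. A picture is of the moment at which its call begins: read the wrist's pose just before it. calibration takes no time and is no camera call; for the wrist camera it gives the pose at the moment of the call.
- ctrl.finish_job(): hands the job in; it is judged then, once.
Trained networks look in the newest picture that a camera, given by its name, has taken for a name from the list of things; names that differ only in an ending like _2 or _b are one class to them, and where a whole thing is asked for, a point or a joint stands for the part that bears it (a point fixed in the world has none). Each returns a list of dicts, best first, with "score" (0 to 1); they miss things now and then, are a little off and sometimes report something else, mostly with a low value. They report only what shows in the picture. A call takes as long as a camera call. They do not tell look-alikes from the thing itself.
- ctrl.look_for(camera, query): "position" ([column, row] in pixels, amid what is visible of it).
- ctrl.landmark_of(camera, query): "position" ([column, row] in pixels: a listed point, or the origin of a listed thing).
The state is a dict: "t": time; "q": joint angles; "dq": joint speeds; "effort": joint torques, N m; "tool_pos": TCP position; "tool_rot": TCP orientation; "contact_force": force on the tool from outside, world axes, zero at the start; "wrist_torque": the same for the moment, N m; "opening": finger opening in m; "grip_force": force on a finger pad.
Only numpy, scipy, OpenCV 4.12 (cv2) and the standard library are available. Lean on these libraries where they do the work, as an engineer would, in place of code of your own. Each camera call takes 0.05 s, during which the arm holds its last target. There are 200 camera calls.

TASK

Get the pale timber post ready for sawing on the white sawing board. Stand it upright on the bench with its foot square against the board's front edge, near the middle, and let go; push its top so that it tips over that edge and lies on the board pointing at the fence (tip it over the edge, do not carry it over tilted in the air), and let go again. Then take it afresh, turn it and lay it flat on the board along the red fence, snug against it, with the black line round its middle at the saw slot, and leave everything else on the bench where it is.

Things in the scene. Friction and masses are not known exactly. Their poses are not given: they have to be found in the camera images.
- post_mid (a point): pale wooden post, square section 50 x 50 mm, 160 mm long, about 0.15 to 0.31 kg, with a thin black line round its middle; loose, at the start it stands on end on the bench left or right of the sawing board. The point is its centre (80 mm from either end); its z axis runs along the post's length, x and y are square to its side faces.
- sawboard: white sawing board screwed to the bench (fixed): a flat bed 18 mm thick, 240 mm wide along its y. Origin: the middle of its front edge (nearest the robot), at bench height. Its x axis points away from the robot, across the bed to the fence; y runs along the front edge, z up. The bed's front face is the plane x = 0.
- saw_slot (a point): the saw slot, 6 mm wide, in the middle of the red fence, which stands along the far side of the bed. The point lies on the fence's front face, at its foot (x = 190, y = 0, z = 18 mm in the board's frame). The fence is 28 mm thick, rises 15 mm above the bed and runs the board's full width, along y.
- tin_mid (a point): green round tin with a paper label, 68 mm diameter, 110 mm tall, standing; point half-way up its axis
- glue_mid (a point): yellow glue bottle, 56 mm diameter, 150 mm tall, standing; point half-way up its axis
- mug_mid (a point): blue mug, 80 mm diameter, 90 mm tall; point half-way up its axis
- hammer_grip (a point): hammer, 260 mm long, lying flat; point on its handle
- driver_grip (a point): screwdriver, 200 mm long, lying flat; point on its handle
- offcut_mid (a point): dark wooden offcut 60 x 90 x 25 mm lying flat; point at its centre
- tape_mid (a point): yellow and black tape measure 70 x 40 x 62 mm; point at its centre
Things that resemble listed ones, but are neither listed nor needed, are in the scene too. Leave any orange look-alike of the part that bears post_mid alone.

How it is judged:
By the outcome, as a careful person would: the job done as asked, in the order asked, and still so for the second after the job is handed in, with the robot touching nothing.
It also fails if it takes over 72 s, if anything falls off the work surface, if the arm or the gripper's body presses on something with over 40 N, if the wrist force passes 120 N, or if a joint passes its speed limit or range.

## Working session

There is one attempt and no reset: what is moved stays moved. The work goes in short steps, Python scripts to look and compute and a shell command to move; the robot and the scene stay as the last step left them, time stands still between calls to the robot, and variables do not carry over. Pictures are saved under pics/ and viewed, at most 10 in all, crops included, and the job is handed in when it is done.

```bash
mkdir -p pics; cat > h.py <<'E'
from station import ctrl
import numpy as np, cv2
from scipy.spatial.transform import Rotation as Ro
def ray(c,p):
    k=ctrl.calibration(c); R=np.array(k["R"]); t=np.array(k["t"])
    d=R.T@np.array([(p[0]-k["cx"])/k["fx"],(p[1]-k["cy"])/k["fy"],1.]); return -R.T@t,d
def atz(c,p,z):
    o,d=ray(c,p); return o+d*(z-o[2])/d[2]
def proj(c,X):
    k=ctrl.calibration(c); x=np.array(k["R"])@np.array(X)+np.array(k["t"]); return [k["fx"]*x[0]/x[2]+k["cx"],k["fy"]*x[1]/x[2]+k["cy"]]
def st():
    o=ctrl.get_obs(); print('t',round(o["t"],2),'tcp',np.round(o["tool_pos"],4),'rot',np.round(o["tool_rot"],3),'F',np.round(o["contact_force"],1),'op',round(o["opening"],4),'g',o["grip_force"]); return o
E
python3 - <<'E'
from h import *
st()
ims=[]
for c in ["scene","side"]:
    cv2.imwrite(f"pics/{c}0.png",ctrl.get_image(c))
    for q,z in [("post_mid",.08),("sawboard",0),("saw_slot",.018)]:
        for r in ctrl.landmark_of(c,q)[:4]: print(c,q,np.round(r["position"]),round(r["score"],2),np.round(atz(c,r["position"],z),3))
    if c=="scene":
      for q,z in [("tin_mid",.055),("glue_mid",.075),("mug_mid",.045),("hammer_grip",.01),("driver_grip",.01),("offcut_mid",.0125),("tape_mid",.031)]:
        for r in ctrl.landmark_of(c,q)[:1]: print(c,q,np.round(r["position"]),round(r["score"],2),np.round(atz(c,r["position"],z),3))
E
```

```text
t 0.0 tcp [0.1452 0.6072 0.2054] rot [-3.680e-01 -3.119e+00  3.000e-03] F [ 0.4 -0.2 -0.5] op 0.0856 g 0.0
scene post_mid [112. 262.] 0.95 [ 0.459 -0.411  0.08 ]
scene post_mid [139. 300.] 0.82 [ 0.585 -0.383  0.08 ]
scene post_mid [153. 244.] 0.78 [ 0.453 -0.31   0.08 ]
scene post_mid [255. 240.] 0.49 [ 0.547 -0.085  0.08 ]
scene sawboard [256. 238.] 0.81 [ 0.49 -0.06  0.  ]
scene saw_slot [267. 296.] 0.95 [ 0.667 -0.109  0.018]
scene tin_mid [406. 179.] 0.75 [0.523 0.371 0.055]
scene glue_mid [442. 212.] 0.79 [0.673 0.374 0.075]
scene mug_mid [161. 353.] 0.63 [ 0.709 -0.377  0.045]
scene hammer_grip [372. 126.] 0.63 [0.263 0.435 0.01 ]
scene driver_grip [109. 224.] 0.97 [ 0.286 -0.392  0.01 ]
scene offcut_mid [202. 213.] 0.57 [ 0.359 -0.157  0.012]
scene tape_mid [304. 175.] 0.75 [0.372 0.142 0.031]
side post_mid [316. 342.] 0.96 [ 0.454 -0.42   0.08 ]
side post_mid [296. 304.] 0.87 [ 0.443 -0.31   0.08 ]
side post_mid [356. 307.] 0.81 [ 0.577 -0.363  0.08 ]
side sawboard [284. 246.] 0.73 [ 0.495 -0.057 -0.   ]
side saw_slot [354. 237.] 0.78 [ 0.699 -0.098  0.018]
```

View pics/scene0.png

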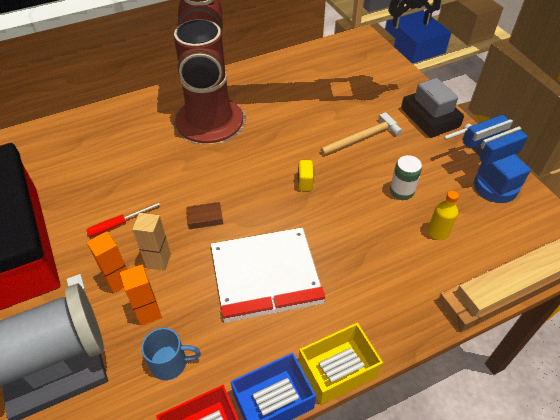

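View pics/side0.png

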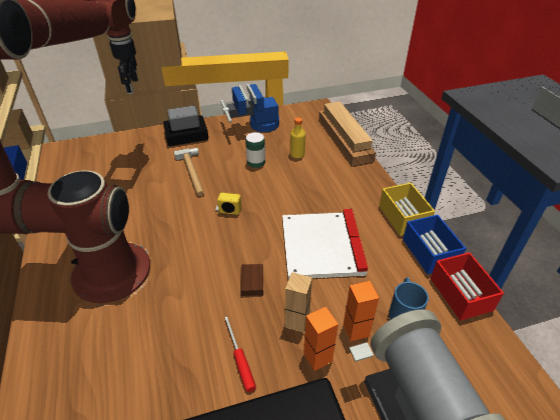

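The scene view shows three look-alike posts: orange at (112,262), orange at (139,300) and pale with a black line at (153,244). In the side view, the pale one is at (296,304). The pale post at (153,244) fits the description. I'll confirm it in an enlarged crop and fit the board's bed.

```bash
python3 - <<'E'
from h import *
s=cv2.imread("pics/scene0.png"); d=cv2.imread("pics/side0.png")
a=cv2.resize(s[200:275,120:190],None,fx=5.6,fy=5.6,interpolation=cv2.INTER_CUBIC)
b=cv2.resize(d[265:340,270:340],None,fx=5.6,fy=5.6,interpolation=cv2.INTER_CUBIC)
cv2.imwrite("pics/post.png",np.hstack([a,b]))
o1,d1=ray("scene",[153,244]);o2,d2=ray("side",[296,304])
A=np.c_[d1,-d2];u=np.linalg.lstsq(A,o2-o1,rcond=None)[0];print("post tri",o1+d1*u[0],o2+d2*u[1])
for c,im,box in [("scene",s,(205,225,330,315)),("side",d,(275,205,360,280))]:
    h=cv2.cvtColor(im,cv2.COLOR_BGR2HSV); m=((h[...,1]<60)&(h[...,2]>150)).astype(np.uint8)
    mm=np.zeros_like(m);x0,y0,x1,y1=box;mm[y0:y1,x0:x1]=m[y0:y1,x0:x1]
    mm=cv2.morphologyEx(mm,cv2.MORPH_CLOSE,np.ones((5,5)))
    k=max(cv2.findContours(mm,0,2)[0],key=cv2.contourArea); hull=cv2.convexHull(k)
    q=cv2.approxPolyDP(hull,6,True)[:,0]
    for p in q: print(c,p,np.round(atz(c,p,.018),4))
E
```

```text
post tri [ 0.44570987 -0.30945202  0.07157204] [ 0.44429688 -0.30711676  0.07276204]
scene [302 228] [0.5248 0.0566 0.018 ]
scene [323 302] [7.386e-01 5.000e-04 1.800e-02]
scene [263 314] [ 0.7058 -0.1384  0.018 ]
scene [221 304] [ 0.6396 -0.2157  0.018 ]
scene [212 243] [ 0.4671 -0.1711  0.018 ]
side [342 213] [0.7047 0.0092 0.018 ]
side [357 272] [ 0.6507 -0.2212  0.018 ]
side [288 275] [ 0.4671 -0.1753  0.018 ]
side [282 216] [0.521  0.0522 0.018 ]
```

View pics/post.png

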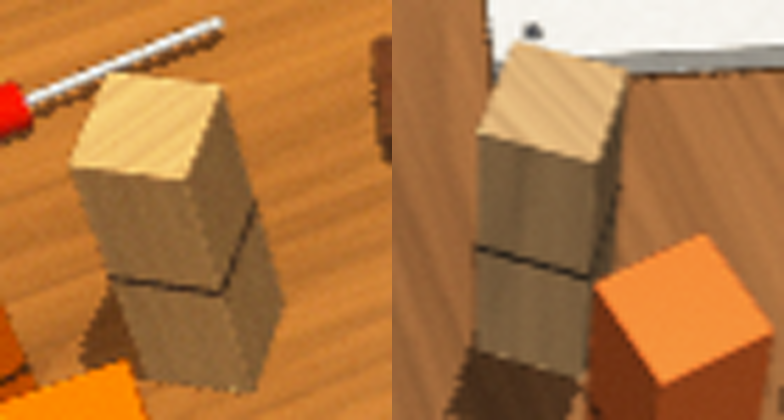

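The crop confirms it: a pale post with a black line round its middle. The orange posts stand beside it. Next I'll get its yaw from the top corners.

```bash
python3 - <<'E'
from h import *
for c,off,o,P in [("scene",0,(120,200),[(112,72),(222,87),(188,180),(72,166)]),("side",392,(270,265),[(517,43),(627,70),(597,160),(478,130)])]:
    Q=np.array([atz(c,[(x-off)/5.6+o[0],y/5.6+o[1]],.16) for x,y in P])
    e=[np.degrees(np.arctan2(*(Q[(i+1)%4]-Q[i])[[1,0]])) for i in range(4)]
    print(c,np.round(Q.mean(0),4),np.round(e,1),np.round([np.linalg.norm(Q[(i+1)%4]-Q[i]) for i in range(4)],3))
k=Ro.from_rotvec(ctrl.get_obs()["tool_rot"]).as_matrix();print(np.round(k,3))
E
```

```text
scene [ 0.4495 -0.3083  0.16  ] [  54.3  -33.9 -124.3  144.9] [0.047 0.048 0.048 0.049]
side [ 0.4479 -0.3122  0.16  ] [ -34.7 -124.8  145.5   52.4] [0.047 0.047 0.049 0.047]
[[-0.973  0.233  0.   ]
 [ 0.233  0.973  0.   ]
 [-0.     0.    -1.   ]]
```

```bash
cat >> h.py <<'E'
def go(pos,yaw=None,R=None):
    "tool-frame shift (cm) and turn (rad) to target; yaw = world angle (deg) of tool y, pointing down"
    o=ctrl.get_obs(); R0=Ro.from_rotvec(o["tool_rot"]).as_matrix()
    if R is None:
        a=np.radians(yaw); y=np.array([np.cos(a),np.sin(a),0]); z=np.array([0,0,-1.]); R=np.c_[np.cross(y,z),y,z]
    s=R0.T@(np.array(pos)-o["tool_pos"])*100; w=Ro.from_matrix(R0.T@R).as_rotvec()
    print("GO",np.round(s,2),np.round(w,3),"rows>=",round(max(np.linalg.norm(s)/6.25,np.degrees(np.linalg.norm(w))/10.7),1))
E
python3 -m handwheel '[[[-5,-3.5,-1.5],[0,0,0]],[[-10,-7,-3],[0,0,0]],[[-15,-10.5,-4],[0,0,0]],[[-20,-14,-5],[0,0,0]],[[-25,-17.5,-5.5],[0,0,0]]]' -1
python3 -c "
from h import *
st();go((.449,-.31,.26),55.2)"
```

```text
t: 1.38
tool_pos: [0.3491, 0.3781, 0.2627]
tool_rot: [0.367, 3.119, 0.002]
contact_force: [0.6, 0.6, 0.1]
opening: 0.0854
grip_force: 0.0
t 1.38 tcp [0.3491 0.3781 0.2627] rot [3.670e-01 3.119e+00 2.000e-03] F [0.6 0.6 0.1] op 0.0854 g 0.0
GO [-25.71 -64.6    0.2 ] [0.002 0.001 0.373] rows>= 11.1
```

```bash
python3 -m handwheel '[[[-3,-5.4,0],[0,0,0]],[[-6,-10.8,0],[0,0,0]],[[-9,-16.2,0],[0,0,0]],[[-12,-21.6,0],[0,0,0]],[[-14,-27,0],[0,0,0]]]'
python3 -m handwheel '[[[-2,-5.8,0],[0,0,0.05]],[[-4,-11.6,0],[0,0,0.1]],[[-6,-17.4,0],[0,0,0.15]],[[-8,-23.2,0],[0,0,0.2]],[[-9,-29,0],[0,0,0.2]]]'
python3 -c "
from h import *
st();go((.449,-.31,.26),55.2)"
```

```text
t: 2.0
tool_pos: [0.4214, 0.0823, 0.2619]
tool_rot: [0.368, 3.119, 0.0]
contact_force: [1.1, 0.1, 0.8]
opening: 0.085
grip_force: 0.0
t: 2.62
tool_pos: [0.4411, -0.2209, 0.2618]
tool_rot: [0.678, 3.067, -0.0]
contact_force: [0.4, 0.3, 0.5]
opening: 0.0851
grip_force: 0.0
t 2.62 tcp [ 0.4411 -0.2209  0.2618] rot [ 0.678  3.067 -0.   ] F [0.4 0.3 0.5] op 0.0851 g 0.0
GO [-4.47 -7.75  0.18] [0.    0.001 0.172] rows>= 1.4
```

```bash
python3 -m handwheel '[[[-2.2,-3.9,0],[0,0,0.09]],[[-4.45,-7.75,0.2],[0,0,0.172]],[[-4.45,-7.75,0.2],[0,0,0.172]]]'
python3 - <<'E'
from h import *
st(); im=ctrl.get_image("wrist"); cv2.imwrite("pics/w1.png",im)
print([np.round(proj("wrist",(.449,-.31,.16)))], np.round(-np.array(ctrl.calibration("wrist")["R"]).T@np.array(ctrl.calibration("wrist")["t"]),3))
for q in ["post_mid"]:
    for r in ctrl.landmark_of("wrist",q): print(r, atz("wrist",r["position"],.08))
E
```

```text
t: 3.0
tool_pos: [0.4484, -0.3099, 0.2589]
tool_rot: [-0.944, -2.995, -0.0]
contact_force: [-0.0, 0.2, 0.1]
opening: 0.0853
grip_force: 0.0
t 3.0 tcp [ 0.4484 -0.3099  0.2589] rot [-0.944 -2.995 -0.   ] F [-0.   0.2  0.1] op 0.0853 g 0.0
[array([271., 204.])] [ 0.391 -0.269  0.426]
{'position': [290.8, 299.3], 'score': 0.93} [ 0.578111   -0.37068097  0.08      ]
{'position': [206.5, 245.4], 'score': 0.92} [ 0.46432656 -0.41121623  0.08      ]
```

View pics/w1.png

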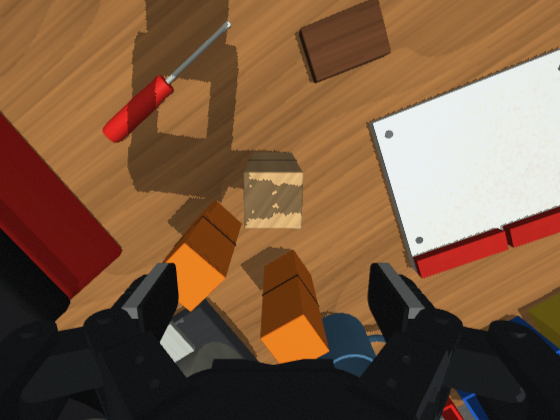

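The wrist view shows the pale post's top at (245–302, 172–229), square to the tool and about 3 mm off the prediction. Orange posts are below it and the board is to the right. I'll descend and grip.

```bash
python3 -m handwheel '[[[0.3,0.2,4],[0,0,0]],[[0.3,0.2,8],[0,0,0]],[[0.3,0.2,12],[0,0,0]],[[0.3,0.2,13.2],[0,0,0]],[[0.3,0.2,13.2],[0,0,0]]]' -1
python3 -m handwheel '[[[0,0,0],[0,0,0]],[[0,0,0],[0,0,0]],[[0,0,0],[0,0,0]],[[0,0,0],[0,0,0]],[[0,0,0],[0,0,0]]]' 1 50
python3 -c "
from h import *
st()"
```

```text
t: 3.72
tool_pos: [0.4477, -0.3036, 0.1278]
tool_rot: [-0.937, -2.998, -0.0]
contact_force: [-0.3, 0.3, -0.7]
opening: 0.0853
grip_force: 0.0
t: 4.35
tool_pos: [0.4487, -0.3056, 0.1302]
tool_rot: [0.938, 2.995, -0.003]
contact_force: [-2.1, -0.5, 6.2]
opening: 0.0475
grip_force: 50.8
t 4.35 tcp [ 0.4487 -0.3056  0.1302] rot [ 0.938  2.995 -0.003] F [-2.1 -0.5  6.2] op 0.0475 g 50.75667763128877
```

```bash
python3 -m handwheel '[[[0,0,-3],[0,0,0]],[[0,0,-5],[0,0,0]]]'
python3 -c "
from h import *
st();go((.437,-.045,.180),76.2)"
```

```text
t: 4.6
tool_pos: [0.4478, -0.3046, 0.1788]
tool_rot: [0.939, 2.997, -0.0]
contact_force: [1.2, 0.3, -2.5]
opening: 0.0474
grip_force: 51.6
t 4.6 tcp [ 0.4478 -0.3046  0.1788] rot [ 0.939  2.997 -0.   ] F [ 1.2  0.3 -2.5] op 0.0474 g 51.64690406061709
GO [15.69 20.7  -0.14] [-0.     0.001 -0.366] rows>= 4.2
```

```bash
python3 -m handwheel '[[[3,4.2,0],[0,0,-0.08]],[[6.5,8.6,0],[0,0,-0.16]],[[9.7,12.9,0],[0,0,-0.24]],[[12.8,17,0],[0,0,-0.31]],[[15.7,20.7,0],[0,0,-0.366]]]'
python3 -m handwheel '[[[0,0,0],[0,0,0]],[[0,0,0],[0,0,0]]]'
python3 - <<'E'
from h import *
st(); im=ctrl.get_image("wrist"); cv2.imwrite("pics/w2.png",im)
for q,z in [("post_mid",.13),("sawboard",0),("saw_slot",.018)]:
    for r in ctrl.landmark_of("wrist",q)[:2]: print(q,r, atz("wrist",r["position"],z))
for n,b in [("FL",(0.467,-.173)),("FR",(.523,.0545))]: print(n,proj("wrist",(*b,.018)))
E
```

```text
t: 5.22
tool_pos: [0.4364, -0.0431, 0.1779]
tool_rot: [0.374, 3.118, 0.0]
contact_force: [0.7, 0.2, -1.9]
opening: 0.0471
grip_force: 51.9
t: 5.48
tool_pos: [0.4368, -0.0451, 0.1778]
tool_rot: [0.377, 3.118, -0.001]
contact_force: [0.0, -0.1, -1.9]
opening: 0.0474
grip_force: 52.1
t 5.47 tcp [ 0.4368 -0.0451  0.1778] rot [ 3.770e-01  3.118e+00 -1.000e-03] F [ 0.  -0.1 -1.9] op 0.0474 g 52.14667229913175
FL [np.float64(165.56104552185155), np.float64(242.07579328584154)]
FR [np.float64(381.8760116831626), np.float64(241.66757807097906)]
```

View pics/w2.png

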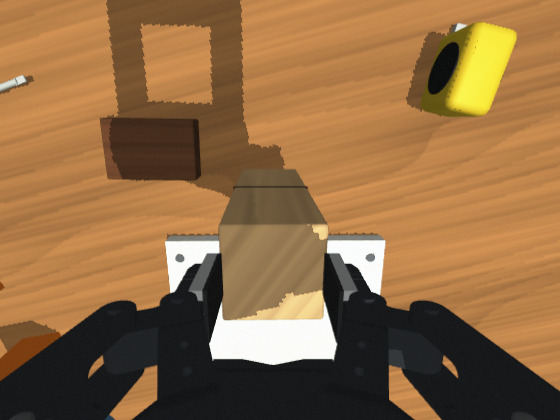

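The board's front edge runs level from (166,241) to (384,241), as predicted. The post is gripped at columns 220–327 and its line at row 187 is level, so it is square to the edge. I'll lower it and close in on the edge.

```bash
python3 -m handwheel '[[[0,0,3],[0,0,0]],[[0,0.3,4.6],[0,0,0]],[[-2,0.4,4.6],[0,0,0]],[[-2.7,0.5,4.6],[0,0,0]],[[-2.7,0.5,4.6],[0,0,0]]]'
python3 -m handwheel '[[[-0.3,0,0],[0,0,0]],[[-0.3,0,0],[0,0,0]]]'
python3 -m handwheel '[[[-0.3,0,0],[0,0,0]],[[-0.3,0,0],[0,0,0]]]'
```

```text
t: 6.3
tool_pos: [0.4641, -0.0464, 0.1312]
tool_rot: [-0.378, -3.118, -0.0]
contact_force: [-0.6, -0.1, -2.0]
opening: 0.0477
grip_force: 52.9
t: 6.55
tool_pos: [0.4668, -0.047, 0.1314]
tool_rot: [-0.377, -3.119, -0.0]
contact_force: [-0.0, -0.2, -2.2]
opening: 0.0473
grip_force: 52.9
t: 6.8
tool_pos: [0.47, -0.0478, 0.1316]
tool_rot: [0.377, 3.119, 0.0]
contact_force: [0.2, 1.0, -2.3]
opening: 0.0473
grip_force: 52.9
```

```bash
for i in 1; do python3 -m handwheel '[[[-0.2,0,0],[0,0,0]],[[-0.2,0,0],[0,0,0]]]'; done
python3 -m handwheel '[[[-0.2,0,0],[0,0,0]],[[-0.2,0,0],[0,0,0]]]'
```

```text
t: 7.05
tool_pos: [0.472, -0.0483, 0.1316]
tool_rot: [-0.377, -3.119, 0.0]
contact_force: [-0.9, -1.2, -1.4]
opening: 0.0471
grip_force: 52.9
t: 7.3
tool_pos: [0.4739, -0.0488, 0.1316]
tool_rot: [-0.377, -3.119, -0.0]
contact_force: [1.2, -0.0, -1.7]
opening: 0.0477
grip_force: 52.9
```

```bash
python3 -m handwheel '[[[-0.2,0,0],[0,0,0]],[[-0.2,0,0],[0,0,0]]]'
python3 -m handwheel '[[[-0.2,0,0],[0,0,0]],[[-0.2,0,0],[0,0,0]]]'
python3 -c "
from h import *
st();s=ctrl.get_image('side');s2=ctrl.get_image('scene')
cv2.imwrite('pics/s3.png',np.hstack([cv2.resize(s[170:290,240:360],(480,480)),cv2.resize(s2[170:290,200:280],(320,480))]))"
```

```text
t: 7.55
tool_pos: [0.4759, -0.0492, 0.1316]
tool_rot: [0.377, 3.119, 0.0]
contact_force: [-0.8, -0.1, -2.7]
opening: 0.0475
grip_force: 52.8
t: 7.8
tool_pos: [0.4777, -0.0497, 0.1316]
tool_rot: [-0.377, -3.119, -0.0]
contact_force: [-0.5, 0.5, -1.3]
opening: 0.0476
grip_force: 52.8
t 7.8 tcp [ 0.4777 -0.0497  0.1316] rot [-0.377 -3.119 -0.   ] F [-0.5  0.5 -1.3] op 0.0476 g 52.75486679747701
```

View pics/s3.png

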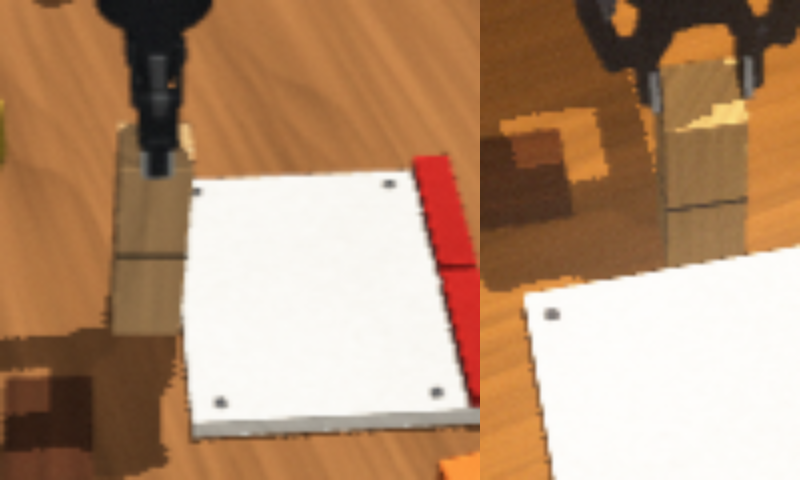

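In the side crop, the post stands just short of the board's front edge (about x=183 in the crop). I'll keep creeping until there's contact.

```bash
python3 -m handwheel '[[[-0.2,0,0],[0,0,0]],[[-0.2,0,0],[0,0,0]]]' | egrep 'tool_pos|contact'
python3 -m handwheel '[[[-0.2,0,0],[0,0,0]],[[-0.2,0,0],[0,0,0]]]'| egrep 'tool_pos|contact'
python3 -m handwheel '[[[-0.2,0,0],[0,0,0]],[[-0.2,0,0],[0,0,0]]]'| egrep 'tool_pos|contact'
```

```text
tool_pos: [0.4797, -0.0502, 0.1317]
contact_force: [0.2, 1.1, -0.2]
tool_pos: [0.4817, -0.0507, 0.1319]
contact_force: [-0.7, -0.3, 0.7]
tool_pos: [0.4838, -0.0512, 0.132]
contact_force: [-1.8, 1.0, 1.1]
```

```bash
python3 -m handwheel '[[[-0.2,0,0],[0,0,0]],[[-0.2,0,0],[0,0,0]]]' | egrep 'tool_pos|contact'
python3 -m handwheel '[[[-0.2,0,0],[0,0,0]],[[-0.2,0,0],[0,0,0]]]'| egrep 'tool_pos|contact'
python3 - <<'E'
from h import *
for c in ["side","scene"]:
    im=ctrl.get_image(c); cv2.imwrite(f"pics/{c}4.png",im)
s=cv2.imread("pics/side4.png")
cv2.imwrite('pics/s4.png',cv2.resize(s[195:265,255:325],(600,600),interpolation=cv2.INTER_CUBIC))
E
```

```text
tool_pos: [0.4858, -0.0517, 0.1321]
contact_force: [-2.2, 1.7, 3.6]
tool_pos: [0.4878, -0.0522, 0.1321]
contact_force: [-2.0, 0.3, 5.4]
```

View pics/s4.png

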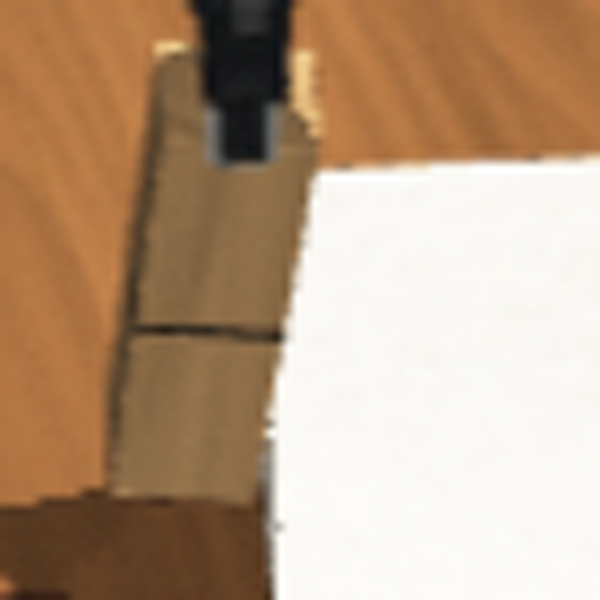

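The foot is against the edge, but the post now leans toward the board because it pivoted in the pads. I'll work out how far the lean is from vertical and back off.

```bash
python3 - <<'E'
from h import *
st()
xb=np.array([.971,-.239]);yb=np.array([.239,.971]);o=np.array([.495,-.0593])
for n,b in [("backleft(-y)",(-.05,-.025)),("frontleft",(0,-.025))]:
    p=o+b[0]*xb+b[1]*yb
    a=np.array(proj("side",(*p,0)));t=np.array(proj("side",(*p,.16)))
    print(n,"foot",a,"top",t)
    for deg in (3,6,9):
        q=p+xb*.16*np.sin(np.radians(deg)); print(deg,np.array(proj("side",(*q,.16*np.cos(np.radians(deg))))))
print("s4 top-left",155/8.57+255,50/8.57+195,"foot",108/8.57+255,490/8.57+195,"front foot",250/8.57+255,500/8.57+195,"front top",318/8.57+255,145/8.57+195)
E
```

```text
t 9.25 tcp [ 0.4877 -0.0521  0.1321] rot [ 0.377  3.118 -0.   ] F [-3.1  0.8  4.4] op 0.047 g 52.82439770177007
backleft(-y) foot [268.2472292  254.17987547] top [266.93117369 214.14370889]
3 [270.07933493 214.07119968]
6 [273.2189956  214.11890853]
9 [276.3391713  214.28644991]
frontleft foot [285.40348859 253.40879857] top [285.69891327 213.35324827]
3 [288.83634203 213.28111163]
6 [291.96049047 213.32923605]
9 [295.06044029 213.4972348 ]
s4 top-left 273.0863477246208 200.8343057176196 foot 267.6021003500583 252.17619603267212 front foot 284.171528588098 253.34305717619603 front top 292.10618436406065 211.91948658109686
```

```bash
python3 -m handwheel '[[[0.46,0,0.05],[0,-0.035,0]],[[0.92,0,0.1],[0,-0.07,0]],[[1.35,0,0.16],[0,-0.105,0]],[[1.35,0,0.16],[0,-0.105,0]]]' | egrep 'tool_pos|contact'
python3 -m handwheel '[[[0,0,0],[0,0,0]]]' 0.35 20 | egrep 'tool_pos|contact|open|grip'
python3 -m handwheel '[[[0,0,0],[0,0,0]],[[0,0,0],[0,0,0]],[[0,0,0],[0,0,0]]]' -0.3 | egrep 'tool_pos|contact|open|grip'
python3 - <<'E'
from h import *
for c in ["side","scene"]:
    im=ctrl.get_image(c); cv2.imwrite(f"pics/{c}5.png",im)
s=cv2.imread("pics/side5.png");s2=cv2.imread("pics/scene5.png")
cv2.imwrite('pics/s5.png',np.hstack([cv2.resize(s[195:265,255:325],(560,560),interpolation=cv2.INTER_CUBIC),cv2.resize(s2[170:250,225:255],(210,560))]))
E
```

```text
tool_pos: [0.4744, -0.0489, 0.1309]
contact_force: [-2.4, 0.9, 5.6]
tool_pos: [0.4747, -0.049, 0.131]
contact_force: [-3.1, 0.8, 6.7]
opening: 0.0475
grip_force: 53.0
tool_pos: [0.4743, -0.0489, 0.1297]
contact_force: [1.0, 0.4, -0.2]
opening: 0.0555
grip_force: 0.1
```

View pics/s5.png

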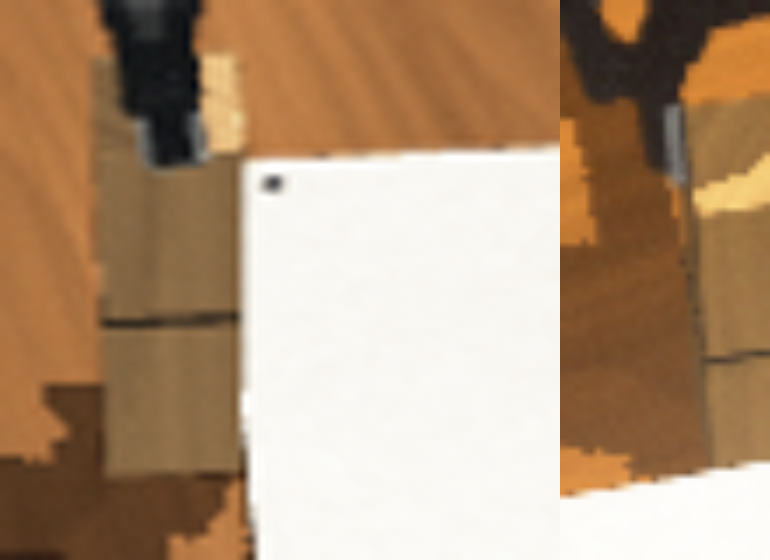

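The post stands upright with its foot flush to the edge (front face at about x=242 top and bottom in the crop) and has been released. I'll withdraw and go behind it.

```bash
python3 -m handwheel '[[[0,0,0],[0,0,0]],[[0,0,0],[0,0,0]],[[0,0,-3],[0,0,0]],[[0,0,-7],[0,0,0]],[[0,0,-10],[0,0,0]]]' -1 | egrep 'tool_pos|contact|open'
python3 -c "
from h import *
st()
o=np.array([.495,-.0593]);xb=np.array([.971,-.239]);yb=np.array([.239,.971])
p=o-.115*xb+.005*yb; print(p); go((*p,.23),76.2); go((*p,.137),76.2)"
```

```text
tool_pos: [0.4643, -0.0464, 0.2313]
contact_force: [-0.1, 0.8, -0.4]
opening: 0.0852
t 10.97 tcp [ 0.4643 -0.0464  0.2313] rot [ 0.365  3.014 -0.019] F [-0.1  0.8 -0.4] op 0.0852 g 0.0
[ 0.38453 -0.02696]
GO [ 8.18 -0.02 -0.74] [0.    0.107 0.   ] rows>= 1.3
GO [ 9.17 -0.02  8.5 ] [0.    0.107 0.   ] rows>= 2.0
```

```bash
python3 -m handwheel '[[[4.1,0,-0.5],[0,0.05,0]],[[8.2,0,-0.7],[0,0.107,0]],[[8.6,0,3],[0,0.107,0]],[[9,0,6.5],[0,0.107,0]],[[9.2,0,8.5],[0,0.107,0]]]' 1 20| egrep 'tool_pos|contact|open'
python3 -m handwheel '[[[-1,0,0],[0,0,0]],[[-2,0,0],[0,0,0]],[[-3,0,0],[0,0,0]],[[-4,0,0],[0,0,0]],[[-4,0,0],[0,0,0]]]' | egrep 'tool_pos|contact|open'
python3 -m handwheel '[[[-0.5,0,0],[0,0,0]],[[-1,0,0],[0,0,0]],[[-1.5,0,0],[0,0,0]],[[-2,0,0],[0,0,0]]]' | egrep 'tool_pos|contact|open'
python3 -c "
from h import *
for c in ['side','scene']:
    ctrl.get_image(c)
    for q in ['post_mid']:
        for r in ctrl.landmark_of(c,q): print(c,np.round(r['position']),r['score'],atz(c,r['position'],.08).round(3))
"
```

```text
tool_pos: [0.3829, -0.0264, 0.1332]
contact_force: [0.5, 0.1, 0.9]
opening: 0.0001
tool_pos: [0.4236, -0.0365, 0.1356]
contact_force: [-0.5, 1.0, -0.5]
opening: 0.0004
tool_pos: [0.4426, -0.0411, 0.136]
contact_force: [-2.7, 0.5, 8.9]
opening: 0.0004
side [315. 340.] 0.95 [ 0.453 -0.415  0.08 ]
side [276. 229.] 0.88 [ 0.471 -0.055  0.08 ]
side [359. 313.] 0.76 [ 0.575 -0.38   0.08 ]
scene [113. 262.] 0.79 [ 0.46 -0.41  0.08]
scene [140. 297.] 0.74 [ 0.579 -0.378  0.08 ]
scene [252. 211.] 0.58 [ 0.463 -0.055  0.08 ]
```

```bash
python3 -m handwheel '[[[0,0,0],[0,0,0]]]' | egrep 'tool_pos|contact'
python3 -m handwheel '[[[-0.4,0,-0.2],[0,0,0]],[[-0.8,0,-0.4],[0,0,0]]]' | egrep 'tool_pos|contact'
python3 -m handwheel '[[[-0.4,0,-0.2],[0,0,0]],[[-0.8,0,-0.4],[0,0,0]]]' | egrep 'tool_pos|contact'
python3 -c "
from h import *
for c in ['side','scene']:
    ctrl.get_image(c)
    for q in ['post_mid']:
        for r in ctrl.landmark_of(c,q): print(c,np.round(r['position']),r['score'],atz(c,r['position'],.08).round(3))
"
```

```text
tool_pos: [0.4427, -0.0412, 0.1361]
contact_force: [-1.1, 0.2, 5.5]
tool_pos: [0.4501, -0.0429, 0.1389]
contact_force: [-0.7, 0.1, -0.2]
tool_pos: [0.4579, -0.0448, 0.1428]
contact_force: [-0.0, -0.8, 0.5]
side [278. 229.] 0.87 [ 0.474 -0.058  0.08 ]
side [318. 338.] 0.58 [ 0.461 -0.413  0.08 ]
side [358. 311.] 0.58 [ 0.576 -0.374  0.08 ]
side [244. 365.] 0.39 [ 0.287 -0.426  0.08 ]
side [253. 280.] 0.26 [ 0.361 -0.211  0.08 ]
scene [141. 296.] 0.84 [ 0.578 -0.377  0.08 ]
scene [256. 216.] 0.83 [ 0.481 -0.053  0.08 ]
scene [112. 260.] 0.82 [ 0.453 -0.411  0.08 ]
```

```bash
python3 -m handwheel '[[[-0.5,0,-0.2],[0,0,0]],[[-1,0,-0.4],[0,0,0]],[[-1.5,0,-0.5],[0,0,0]],[[-2,0,-0.6],[0,0,0]]]' | egrep 'tool_pos|contact'
python3 -m handwheel '[[[-0.5,0,0],[0,0,0]],[[-1,0,0],[0,0,0]],[[-1.5,0,0],[0,0,0]],[[-2,0,0],[0,0,0]]]' | egrep 'tool_pos|contact'
python3 -c "
from h import *
for c in ['side','scene']:
    cv2.imwrite(f'pics/{c}6.png',ctrl.get_image(c))
    for q in ['post_mid']:
        for r in ctrl.landmark_of(c,q): print(c,np.round(r['position']),r['score'],atz(c,r['position'],.08).round(3))
"
```

```text
tool_pos: [0.4776, -0.0497, 0.1492]
contact_force: [0.4, -0.1, 1.2]
tool_pos: [0.4969, -0.0544, 0.149]
contact_force: [0.7, -0.2, 0.6]
side [360. 311.] 0.86 [ 0.581 -0.375  0.08 ]
side [274. 231.] 0.77 [ 0.463 -0.061  0.08 ]
side [317. 339.] 0.6 [ 0.458 -0.415  0.08 ]
side [258. 150.] 0.25 [0.523 0.336 0.08 ]
scene [137. 297.] 0.88 [ 0.577 -0.384  0.08 ]
scene [112. 261.] 0.81 [ 0.457 -0.411  0.08 ]
scene [254. 213.] 0.77 [ 0.472 -0.054  0.08 ]
```

```bash
python3 -c "
from h import *
s=cv2.imread('pics/side6.png');s2=cv2.imread('pics/scene6.png')
cv2.imwrite('pics/s6.png',np.hstack([cv2.resize(s[170:270,245:345],(400,400)),cv2.resize(s2[150:250,215:315],(400,400))]))"
```

```text
(no output)
```

View pics/s6.png

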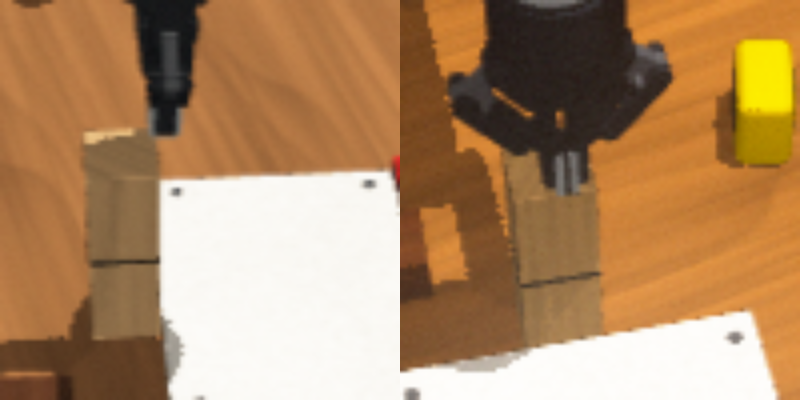

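```bash
python3 - <<'E'
from h import *
o=st();p=o["tool_pos"]
for c,px in [("side",(165/4+245,135/4+170)),("scene",(567/4+215,193/4+150))]:
    print(c,"proj",np.round(proj(c,p),1),"seen",px,"board top mid-post",np.round(proj(c,(.471,-.0485,.16)),1))
o1,d1=ray("scene",(567/4+215,193/4+150));o2,d2=ray("side",(165/4+245,135/4+170))
u=np.linalg.lstsq(np.c_[d1,-d2],o2-o1,rcond=None)[0];print(o1+d1*u[0],o2+d2*u[1])
E
```

```text
t 14.95 tcp [ 0.4966 -0.0543  0.149 ] rot [-0.377 -3.117 -0.   ] F [-0.1 -0.5 -0.3] op 0.0001 g 0.0
side proj [285.1 208.7] seen (286.25, 203.75) board top mid-post [275.4 206.3]
scene proj [256.7 202.3] seen (356.75, 198.25) board top mid-post [254.4 191.2]
[0.52416733 0.21748517 0.05351553] [ 0.56293491  0.1389481  -0.01622583]
```

The side panel shows the post still upright at the edge. The fingertips rode over its top, because they pushed too near the rim. I'll go up, back and lower, and push again.

```bash
python3 -m handwheel '[[[0,0,-4],[0,0,0]],[[0,0,-7],[0,0,0]],[[5,0,-7],[0,0,0]],[[10,0,-7],[0,0,0]],[[12,0,-7],[0,0,0]]]' | egrep 'tool_pos|contact'
python3 -m handwheel '[[[0,0,5],[0,0,0]],[[0,0,10],[0,0,0]],[[0,0,11.5],[0,0,0]],[[-2,0,11.5],[0,0,0]],[[-3.5,0,11.5],[0,0,0]]]' | egrep 'tool_pos|contact'
python3 -m handwheel '[[[-1,0,0],[0,0,0]],[[-2,0,0],[0,0,0]],[[-2.5,0,0],[0,0,0]],[[-3,0,0],[0,0,0]]]' | egrep 'tool_pos|contact'
python3 -c "
from h import *
for c in ['side','scene']:
    ctrl.get_image(c)
    for q in ['post_mid']:
        for r in ctrl.landmark_of(c,q): print(c,np.round(r['position']),r['score'],atz(c,r['position'],.08).round(3))
"
```

```text
tool_pos: [0.3785, -0.0252, 0.2191]
contact_force: [-0.5, -0.5, -0.3]
tool_pos: [0.4154, -0.0344, 0.1056]
contact_force: [0.1, -0.8, -0.3]
tool_pos: [0.4432, -0.0412, 0.1042]
contact_force: [-0.5, -0.5, -0.1]
side [278. 228.] 0.88 [ 0.476 -0.055  0.08 ]
side [357. 311.] 0.88 [ 0.574 -0.374  0.08 ]
side [316. 340.] 0.81 [ 0.454 -0.416  0.08 ]
scene [136. 296.] 0.86 [ 0.572 -0.386  0.08 ]
scene [110. 263.] 0.69 [ 0.461 -0.415  0.08 ]
scene [255. 217.] 0.58 [ 0.483 -0.057  0.08 ]
```

```bash
python3 -m handwheel '[[[-0.5,0,-0.2],[0,0,0]],[[-1,0,-0.4],[0,0,0]],[[-1.5,0,-0.6],[0,0,0]]]' | egrep 'tool_pos|contact'
python3 -m handwheel '[[[-0.5,0,-0.2],[0,0,0]],[[-1,0,-0.3],[0,0,0]],[[-1.5,0,-0.4],[0,0,0]]]' | egrep 'tool_pos|contact'
python3 -c "
from h import *
for c in ['side','scene']:
    cv2.imwrite(f'pics/{c}7.png',ctrl.get_image(c))
    for q in ['post_mid']:
        for r in ctrl.landmark_of(c,q): print(c,np.round(r['position']),r['score'],atz(c,r['position'],.08).round(3))
"
```

```text
tool_pos: [0.4582, -0.0449, 0.1104]
contact_force: [-0.6, -0.4, -0.6]
tool_pos: [0.4726, -0.0484, 0.1142]
contact_force: [-1.0, -0.0, 0.1]
side [282. 227.] 0.66 [ 0.489 -0.055  0.08 ]
side [317. 337.] 0.63 [ 0.46 -0.41  0.08]
side [357. 311.] 0.56 [ 0.574 -0.374  0.08 ]
scene [112. 260.] 0.7 [ 0.455 -0.41   0.08 ]
scene [138. 299.] 0.65 [ 0.583 -0.384  0.08 ]
scene [257. 220.] 0.58 [ 0.494 -0.056  0.08 ]
```

```bash
python3 -m handwheel '[[[-0.5,0,-0.1],[0,0,0]],[[-1,0,-0.2],[0,0,0]],[[-1.5,0,-0.3],[0,0,0]],[[-2,0,-0.3],[0,0,0]]]' | egrep 'tool_pos|contact'
python3 -c "
from h import *
for c in ['side','scene']:
    cv2.imwrite(f'pics/{c}8.png',ctrl.get_image(c))
    for q in ['post_mid']:
        for r in ctrl.landmark_of(c,q): print(c,np.round(r['position']),r['score'],atz(c,r['position'],.043).round(3))
"
```

```text
tool_pos: [0.4922, -0.0533, 0.1172]
contact_force: [-0.3, -0.8, 0.2]
side [356. 313.] 0.84 [ 0.585 -0.355  0.043]
side [315. 342.] 0.69 [ 0.46  -0.399  0.043]
side [288. 228.] 0.59 [ 0.517 -0.026  0.043]
scene [258. 226.] 0.77 [ 0.485 -0.051  0.043]
scene [111. 260.] 0.69 [ 0.425 -0.413  0.043]
scene [140. 297.] 0.59 [ 0.555 -0.38   0.043]
```

```bash
python3 -m handwheel '[[[-0.5,0,0],[0,0,0]],[[-1,0,0],[0,0,0]],[[-1.5,0,0],[0,0,0]],[[-2,0,0],[0,0,0]]]' | egrep 'tool_pos|contact'
python3 -m handwheel '[[[0,0,0],[0,0,0]],[[0,0,0],[0,0,0]],[[0,0,0],[0,0,0]]]' | egrep 'tool_pos|contact'
python3 -c "
from h import *
for c in ['side','scene']:
    cv2.imwrite(f'pics/{c}9.png',ctrl.get_image(c))
    for q in ['post_mid']:
        for r in ctrl.landmark_of(c,q): print(c,np.round(r['position']),r['score'],atz(c,r['position'],.043).round(3))
"
```

```text
tool_pos: [0.5115, -0.058, 0.117]
contact_force: [-0.5, -0.0, 0.2]
tool_pos: [0.511, -0.0578, 0.117]
contact_force: [-0.5, -0.9, 0.0]
side [316. 338.] 0.91 [ 0.466 -0.392  0.043]
side [357. 311.] 0.74 [ 0.589 -0.352  0.043]
side [298. 236.] 0.7 [ 0.533 -0.067  0.043]
scene [136. 299.] 0.97 [ 0.556 -0.39   0.043]
scene [109. 261.] 0.69 [ 0.425 -0.419  0.043]
scene [259. 243.] 0.68 [ 0.535 -0.071  0.043]
```

```bash
python3 -m handwheel '[[[1,0,-4],[0,0,0]],[[2,0,-8],[0,0,0]],[[2,0,-13],[0,0,0]],[[2,0,-14],[0,0,0]],[[2,0,-14],[0,0,0]]]' -1 | egrep 'tool_pos|contact'
python3 - <<'E'
from h import *
st();im=ctrl.get_image("wrist");cv2.imwrite("pics/w10.png",im)
for q,z in [("post_mid",.043),("post_mid",.068),("sawboard",0),("saw_slot",.018)]:
    for r in ctrl.landmark_of("wrist",q)[:2]: print(q,z,np.round(r["position"]),r["score"], atz("wrist",r["position"],z).round(4))
for c in ["side","scene"]:
    ctrl.get_image(c)
    for q,z in [("post_mid",.043),("saw_slot",.018),("sawboard",0)]:
      for r in ctrl.landmark_of(c,q)[:4]: print(c,q,np.round(r['position']),r['score'],atz(c,r['position'],z).round(3))
E
```

```text
tool_pos: [0.4923, -0.0533, 0.2577]
contact_force: [-0.1, -0.2, 0.3]
t 20.25 tcp [ 0.4923 -0.0533  0.2577] rot [-0.377 -3.118  0.   ] F [-0.1 -0.2  0.3] op 0.0853 g 0.0
post_mid 0.043 [ 33. 315.] 0.95 [ 0.593  -0.4096  0.043 ]
post_mid 0.043 [271. 211.] 0.63 [ 0.5285 -0.0648  0.043 ]
post_mid 0.068 [ 33. 315.] 0.95 [ 0.5813 -0.3844  0.068 ]
post_mid 0.068 [271. 211.] 0.63 [ 0.5212 -0.0628  0.068 ]
sawboard 0 [267. 306.] 0.44 [ 0.6809 -0.1083  0.    ]
saw_slot 0.018 [271. 308.] 0.68 [ 0.6752 -0.1015  0.018 ]
side post_mid [296. 237.] 0.95 [ 0.524 -0.069  0.043]
side post_mid [360. 310.] 0.83 [ 0.595 -0.351  0.043]
side post_mid [321. 340.] 0.64 [ 0.476 -0.398  0.043]
side saw_slot [353. 238.] 0.6 [ 0.694 -0.1    0.018]
side sawboard [286. 249.] 0.93 [ 0.496 -0.066  0.   ]
scene post_mid [110. 260.] 0.74 [ 0.425 -0.416  0.043]
scene post_mid [258. 243.] 0.67 [ 0.534 -0.072  0.043]
scene post_mid [139. 299.] 0.63 [ 0.559 -0.384  0.043]
scene saw_slot [273. 296.] 0.57 [ 0.674 -0.098  0.018]
scene sawboard [254. 240.] 0.91 [ 0.492 -0.066  0.   ]
```

View pics/w10.png

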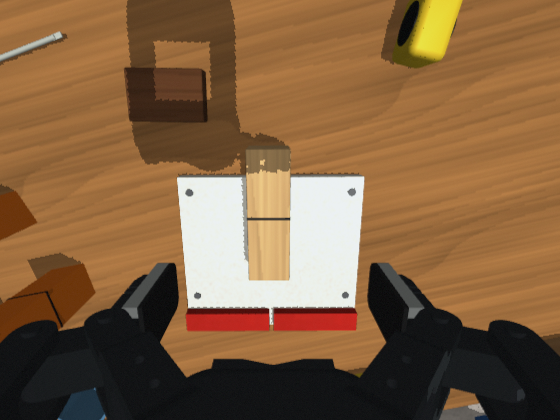

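The wrist view shows the post flat on the bed, pointing at the fence. Its line is at (247–290, 218), the slot is at (271,310), and the fence foot is at row 309. Now I'll compute the positions.

```bash
python3 - <<'E'
from h import *
# live camera pose = same as picture
for n,p,z in [("line",(268.5,218.5),.068),("near end",(268,150),.068),("far end",(269,280),.068),("slot foot",(271,309),.018),("slot top",(271,311),.033),("bed L",(178,176),.018),("bed R",(364,175.5),.018),("fence foot L",(187,310),.018),("fence foot R",(356,308.5),.018)]:
    X=atz("wrist",p,z); d=X[:2]-[.495,-.0593]; print(n,X.round(4),"board",np.round([d@[.971,-.239],d@[.239,.971]],4))
L=atz("wrist",(268.5,218.5),.068); go((*L[:2],.042),76.2); go((*L[:2],.10),76.2)
E
```

```text
line [ 0.5317 -0.0681  0.068 ] board [0.0377 0.0003]
near end [ 0.4557 -0.0496  0.068 ] board [-0.0404  0.    ]
far end [ 0.6083 -0.0866  0.068 ] board [0.1166 0.0006]
slot foot [ 0.6797 -0.102   0.018 ] board [0.1896 0.0027]
slot top [ 0.6733 -0.1003  0.033 ] board [0.183  0.0028]
bed L [ 0.4645 -0.1703  0.018 ] board [-0.0031 -0.1151]
bed R [0.5203 0.0591 0.018 ] board [-0.0037  0.121 ]
fence foot L [ 0.6525 -0.2195  0.018 ] board [ 0.1912 -0.1179]
fence foot R [0.7081 0.0165 0.018 ] board [0.1888 0.1245]
GO [-4.26 -0.49 21.49] [-0.    -0.002  0.   ] rows>= 3.5
GO [-4.25 -0.49 15.69] [-0.    -0.002  0.   ] rows>= 2.6
```

```bash
python3 -m handwheel '[[[-2,-0.3,5.5],[0,0,0]],[[-4.25,-0.5,11],[0,0,0]],[[-4.25,-0.5,16],[0,0,0]],[[-4.25,-0.5,20],[0,0,0]],[[-4.25,-0.5,21.8],[0,0,0]]]' -1 | egrep 'tool_pos|contact|open'
python3 -m handwheel '[[[0,0,0],[0,0,0]],[[0,0,0],[0,0,0]],[[0,0,0],[0,0,0]],[[0,0,0],[0,0,0]],[[0,0,0],[0,0,0]]]' 1 60| egrep 'tool_pos|contact|open|grip'
python3 -m handwheel '[[[0,0,-2],[0,0,0]],[[0,0,-4.5],[0,0,0]],[[0,0,-4.5],[0,0,0]]]'| egrep 'tool_pos|contact|open|grip'
python3 - <<'E'
from h import *
o=np.array([.495,-.0593]);xb=np.array([.971,-.239]);yb=np.array([.239,.971])
p=o+.135*xb+.003*yb
st();go((*p,.083),-13.6)
E
```

```text
tool_pos: [0.5298, -0.0676, 0.0362]
contact_force: [0.6, 0.5, -1.0]
opening: 0.0856
tool_pos: [0.5351, -0.069, 0.0433]
contact_force: [0.4, 0.1, 6.3]
opening: 0.0001
grip_force: 3.4
tool_pos: [0.5346, -0.0688, 0.0881]
contact_force: [0.1, -0.3, -0.4]
opening: -0.0001
grip_force: 0.0
t 22.52 tcp [ 0.5346 -0.0688  0.0881] rot [ 3.770e-01  3.113e+00 -1.000e-03] F [ 0.1 -0.3 -0.4] op -0.0001 g 0.0
GO [-9.42  0.27  0.56] [0.005 0.005 1.567] rows>= 8.4
```

The fingers shut empty, so the grip missed. I'll go up, open and measure again.

```bash
python3 -m handwheel '[[[1.5,0,-5],[0,0,0]],[[3,0,-10],[0,0,0]],[[4.25,0.5,-15],[0,0,0]],[[4.25,0.5,-17],[0,0,0]],[[4.25,0.5,-17],[0,0,0]]]' -1 | egrep 'tool_pos|contact|open'
python3 - <<'E'
from h import *
im=ctrl.get_image("wrist");cv2.imwrite("pics/w11.png",im)
for r in ctrl.landmark_of("wrist","post_mid")[:4]: print(np.round(r["position"]),r["score"], atz("wrist",r["position"],.043).round(4))
a=cv2.imread("pics/w10.png")
hsv=cv2.cvtColor(im,cv2.COLOR_BGR2HSV)
# non-white things within the bed outline
m=np.zeros(im.shape[:2],np.uint8)
P=[proj("wrist",(*(np.array([.495,-.0593])+x*np.array([.971,-.239])+(y+.003)*np.array([.239,.971])),.018)) for x,y in [(.004,-.115),(.004,.115),(.184,.115),(.184,-.115)]]
cv2.fillPoly(m,[np.int32(P)],1); nw=(((hsv[...,1]>60))&(m>0)).astype(np.uint8)
for c in cv2.findContours(nw,0,2)[0]:
    if cv2.contourArea(c)>150: print("nonwhite",cv2.contourArea(c),cv2.minAreaRect(c),cv2.boundingRect(c))
print(np.round(P))
for n,i in [("before",a),("after",im)]:
    print(n,[ [int(i[r,c].sum()) for r in range(140,300,10)] for c in (255,270,285)])
for c in ["side","scene"]:
    cv2.imwrite(f"pics/{c}11.png",ctrl.get_image(c))
    for r in ctrl.landmark_of(c,"post_mid")[:4]: print(c,np.round(r['position']),r['score'],atz(c,r['position'],.043).round(3))
E
```

```text
tool_pos: [0.4928, -0.0535, 0.2549]
contact_force: [0.6, 0.1, 0.2]
opening: 0.0851
[271. 213.] 0.91 [ 0.5296 -0.065   0.043 ]
[ 32. 312.] 0.88 [ 0.5872 -0.4069  0.043 ]
nonwhite 2446.0 ((268.0, 250.0), (60.0, 42.0), 90.0) (247, 220, 43, 61)
nonwhite 1473.0 ((268.0, 200.5), (35.0, 44.0), 90.0) (246, 183, 45, 36)
[[180. 183.]
 [362. 183.]
 [353. 309.]
 [190. 309.]]
before [[189, 315, 316, 314, 544, 543, 533, 517, 362, 507, 515, 522, 527, 534, 629, 702], [186, 318, 323, 319, 551, 549, 547, 542, 395, 538, 537, 533, 533, 530, 624, 711], [331, 300, 296, 299, 517, 508, 501, 498, 363, 490, 497, 500, 504, 509, 610, 709]]
after [[196, 317, 318, 318, 540, 541, 534, 519, 338, 503, 515, 521, 532, 531, 561, 705], [189, 323, 320, 318, 552, 548, 544, 546, 397, 540, 538, 537, 534, 528, 560, 714], [334, 301, 302, 294, 513, 510, 504, 499, 364, 490, 491, 495, 499, 502, 543, 705]]
side [317. 339.] 0.94 [ 0.467 -0.395  0.043]
side [299. 236.] 0.88 [ 0.536 -0.068  0.043]
side [359. 311.] 0.63 [ 0.592 -0.354  0.043]
side [232. 202.] 0.51 [0.381 0.133 0.043]
scene [140. 297.] 0.75 [ 0.555 -0.381  0.043]
scene [260. 244.] 0.72 [ 0.539 -0.069  0.043]
scene [109. 264.] 0.71 [ 0.434 -0.421  0.043]
```

The post hasn't moved. The shut fingertips seen earlier triangulate to about 19 mm behind the reported TCP, so the pads were too high. I'll grip lower.

```bash
python3 -m handwheel '[[[-2,-0.3,5.5],[0,0,0]],[[-4.1,-0.4,11],[0,0,0]],[[-4.1,-0.4,16.5],[0,0,0]],[[-4.1,-0.4,20],[0,0,0]],[[-4.1,-0.4,21.6],[0,0,0]]]' -1 | egrep 'tool_pos|contact|open'
python3 -m handwheel '[[[0,0,0.8],[0,0,0]],[[0,0,1.6],[0,0,0]],[[0,0,1.7],[0,0,0]]]' | egrep 'tool_pos|contact|open'
python3 -m handwheel '[[[0,0,0],[0,0,0]],[[0,0,0],[0,0,0]],[[0,0,0],[0,0,0]],[[0,0,0],[0,0,0]],[[0,0,0],[0,0,0]]]' 1 60| egrep 'tool_pos|contact|open|grip'
```

```text
tool_pos: [0.528, -0.0662, 0.0343]
contact_force: [0.5, 0.4, 0.2]
opening: 0.0856
tool_pos: [0.531, -0.0669, 0.0217]
contact_force: [0.6, 0.3, 1.0]
opening: 0.0853
tool_pos: [0.5314, -0.0671, 0.0222]
contact_force: [1.3, 0.1, 6.1]
opening: 0.0486
grip_force: 66.0
```

```bash
python3 -m handwheel '[[[0,0,-2.5],[0,0,0]],[[0,0,-5],[0,0,0]],[[0,0,-5],[0,0,0]]]'| egrep 'tool_pos|contact|open|grip'
python3 - <<'E'
from h import *
o=np.array([.495,-.0593]);xb=np.array([.971,-.239]);yb=np.array([.239,.971])
p=o+.130*xb+.003*yb
st();go((*p,.072),-13.6)
E
```

```text
tool_pos: [0.5315, -0.067, 0.0722]
contact_force: [-0.3, 0.1, -2.6]
opening: 0.0492
grip_force: 65.3
t 25.45 tcp [ 0.5315 -0.067   0.0722] rot [ 0.377  3.118 -0.   ] F [-0.3  0.1 -2.6] op 0.0492 g 65.31702876091003
GO [-9.27  0.17  0.03] [1.000e-03 1.000e-03 1.567e+00] rows>= 8.4
```

```bash
python3 -m handwheel '[[[-1,0,0],[0,0,0.17]],[[-2,0,0],[0,0,0.34]],[[-3,0,0],[0,0,0.51]],[[-4,0,0],[0,0,0.68]],[[-5,0,0],[0,0,0.85]]]'| egrep 'tool_pos|contact|open|grip'
python3 - <<'E'
from h import *
o=np.array([.495,-.0593]);xb=np.array([.971,-.239]);yb=np.array([.239,.971])
p=o+.130*xb+.003*yb
st();go((*p,.072),-13.6)
E
```

```text
tool_pos: [0.5777, -0.0783, 0.0682]
contact_force: [0.5, 0.8, -2.7]
opening: 0.0488
grip_force: 65.2
t 26.07 tcp [ 0.5777 -0.0783  0.0682] rot [-1.634 -2.676  0.003] F [ 0.5  0.8 -2.7] op 0.0488 g 65.19307851791382
GO [-2.83  3.52 -0.41] [-0.006 -0.002  0.712] rows>= 3.8
```

```bash
python3 -m handwheel '[[[-0.7,0.9,0],[0,0,0.17]],[[-1.4,1.7,-0.1],[0,0,0.34]],[[-2.1,2.6,-0.2],[0,0,0.51]],[[-2.8,3.5,-0.2],[0,0,0.68]],[[-2.8,3.5,-0.2],[0,0,0.71]]]'| egrep 'tool_pos|contact|open|grip'
python3 -m handwheel '[[[0,0,0],[0,0,0]],[[0,0,0],[0,0,0]]]'| egrep 'contact'
python3 - <<'E'
from h import *
im=ctrl.get_image("wrist");cv2.imwrite("pics/w12.png",im)
o=np.array([.495,-.0593]);xb=np.array([.971,-.239]);yb=np.array([.239,.971])
s=st();d=s["tool_pos"][:2]-o;print("board",d@xb,d@yb)
for x,y in [(.15,.003),(.155,.003)]:
    p=o+x*xb+y*yb; go((*p,.026),-13.6)
for c in ["wrist","side","scene"]:
    ctrl.get_image(c)
    for q,z in [("post_mid",.093),("saw_slot",.018)]:
        for r in ctrl.landmark_of(c,q)[:4]:
            X=atz(c,r['position'],z); d=X[:2]-o; print(c,q,np.round(r['position']),round(r['score'],2),X.round(3),"board",np.round([d@xb,d@yb],4))
E
```

```text
tool_pos: [0.622, -0.0872, 0.0704]
contact_force: [-0.6, -0.8, -2.4]
opening: 0.0486
grip_force: 65.2
contact_force: [0.2, -0.8, -2.6]
t 27.0 tcp [ 0.6224 -0.0872  0.0724] rot [-2.459 -1.952  0.003] F [-0.7 -0.8 -1.9] op 0.0487 g 65.16697883605957
board 0.1303802971709914 0.00336946194260298
GO [-0.06  1.97  4.63] [-0.003 -0.     0.008] rows>= 0.8
GO [-0.07  2.47  4.63] [-0.003 -0.     0.008] rows>= 0.8
wrist post_mid [272. 268.] 0.7 [ 0.622 -0.089  0.093] board [0.1306 0.0018]
wrist saw_slot [352. 223.] 0.71 [ 0.678 -0.103  0.018] board [0.1886 0.0011]
side post_mid [359. 311.] 0.81 [ 0.571 -0.383  0.093] board [ 0.1515 -0.2957]
side post_mid [332. 222.] 0.75 [ 0.625 -0.087  0.093] board [0.1331 0.0042]
side post_mid [316. 338.] 0.56 [ 0.453 -0.419  0.093] board [ 0.0451 -0.3594]
side saw_slot [353. 239.] 0.73 [ 0.692 -0.103  0.018] board [0.2016 0.0047]
scene post_mid [110. 262.] 0.86 [ 0.467 -0.414  0.093] board [ 0.0576 -0.3506]
scene post_mid [268. 264.] 0.68 [ 0.631 -0.09   0.093] board [0.139  0.0027]
scene post_mid [140. 298.] 0.56 [ 0.592 -0.379  0.093] board [ 0.1703 -0.287 ]
scene saw_slot [269. 297.] 0.78 [ 0.672 -0.106  0.018] board [ 0.1831 -0.0035]
```

```bash
python3 -m handwheel '[[[0,1,2],[0,0,0.004]],[[0,2,4],[0,0,0.008]],[[0,2.2,4.7],[0,0,0.008]],[[0,2.2,4.7],[0,0,0.008]]]'| egrep 'tool_pos|contact|open|grip'
python3 -m handwheel '[[[0,0,0.2],[0,0,0]],[[0,0,0.2],[0,0,0]]]'| egrep 'tool_pos|contact|open|grip'
python3 - <<'E'
from h import *
im=ctrl.get_image("wrist");cv2.imwrite("pics/w13.png",im)
hsv=cv2.cvtColor(im,cv2.COLOR_BGR2HSV)
o=np.array([.495,-.0593]);xb=np.array([.971,-.239]);yb=np.array([.239,.971])
red=((hsv[...,1]>150)&((hsv[...,0]<6)|(hsv[...,0]>174))&(hsv[...,2]>60)).astype(np.uint8)
for c in cv2.findContours(red,0,2)[0]:
    if cv2.contourArea(c)>150: print("red",cv2.boundingRect(c),np.int32(cv2.boxPoints(cv2.minAreaRect(c))).tolist())
s=st()
for y in (-.03,0,.03): print("line pred",y,np.round(proj("wrist",(*(o+(.152+y*.6)*xb+.003*yb),.068)),1))
for c in range(252,312,8):
    g=im[190:300,c].astype(int).sum(1); print(c,g[::4].tolist(),"min row",190+int(np.argmin(g)))
E
```

```text
tool_pos: [0.6438, -0.0922, 0.0252]
contact_force: [0.4, 0.9, -0.9]
opening: 0.0491
grip_force: 65.1
tool_pos: [0.6446, -0.0924, 0.0245]
contact_force: [-0.3, -0.0, -2.2]
opening: 0.0488
grip_force: 65.1
red (329, 323, 10, 40) [[328, 361], [330, 322], [339, 323], [337, 362]]
red (335, 251, 55, 47) [[335, 252], [358, 228], [405, 277], [381, 300]]
red (336, 1, 82, 249) [[332, 248], [348, -3], [417, 1], [400, 252]]
t 28.25 tcp [ 0.6446 -0.0924  0.0245] rot [-2.469e+00 -1.942e+00  1.000e-03] F [ 0.2  0.8 -2.1] op 0.0489 g 65.08037209510803
line pred -0.03 [227.4 289.7]
line pred 0 [269.5 289.9]
line pred 0.03 [311.6 290. ]
252 [570, 570, 573, 572, 572, 573, 571, 570, 571, 569, 569, 566, 569, 566, 568, 564, 478, 336, 334, 333, 333, 333, 330, 331, 331, 331, 39, 227] min row 294
260 [526, 527, 529, 527, 527, 526, 530, 526, 528, 524, 525, 522, 525, 524, 523, 522, 466, 305, 305, 305, 303, 306, 306, 306, 302, 305, 49, 212] min row 295
268 [525, 524, 527, 528, 526, 526, 526, 527, 530, 528, 526, 527, 526, 527, 529, 527, 527, 522, 307, 308, 310, 311, 311, 313, 314, 314, 52, 221] min row 293
276 [554, 550, 554, 552, 551, 553, 552, 551, 552, 548, 551, 550, 549, 550, 546, 546, 546, 545, 320, 321, 323, 316, 320, 315, 317, 317, 48, 209] min row 293
284 [538, 537, 537, 539, 537, 537, 537, 536, 533, 532, 531, 532, 532, 532, 533, 530, 532, 531, 532, 310, 310, 311, 311, 306, 310, 309, 47, 198] min row 293
292 [529, 531, 530, 530, 530, 526, 526, 526, 530, 525, 526, 523, 519, 524, 519, 522, 520, 521, 517, 449, 300, 297, 300, 299, 298, 299, 52, 196] min row 297
300 [520, 519, 520, 523, 519, 520, 520, 517, 520, 521, 519, 521, 521, 518, 520, 521, 522, 519, 521, 523, 439, 306, 304, 302, 304, 302, 49, 200] min row 296
308 [537, 539, 539, 536, 533, 532, 534, 529, 529, 526, 529, 525, 524, 522, 523, 522, 519, 518, 517, 517, 517, 299, 299, 298, 294, 296, 54, 195] min row 293
```

```bash
python3 - <<'E'
from h import *
im=cv2.imread("pics/w13.png")
o=np.array([.495,-.0593]);xb=np.array([.971,-.239]);yb=np.array([.239,.971])
for y in (-.003,0,.003,.006): print(y,"fence top front",np.round(proj("wrist",(*(o+.19*xb+y*yb),.033)),1),"top back",np.round(proj("wrist",(*(o+.218*xb+y*yb),.033)),1),"line",np.round(proj("wrist",(*(o+.152*xb+y*yb),.068)),1))
print("line y", [np.round((atz("wrist",(c,r),.068)[:2]-o)@yb,4) for c,r in ((268,294.5),(300,294.5))], "row293-297 vals",[im[290:300,c].astype(int).sum(1).tolist() for c in (270,300)])
for c in (340,350,360,370,380,390): print(c,[tuple(map(int,im[r,c])) for r in range(240,266,2)])
E
```

```text
-0.003 fence top front [341.  266.4] top back [393.1 266.6] line [269.5 302.2]
0 fence top front [341.3 261.3] top back [393.7 261.4] line [269.5 296.1]
0.003 fence top front [341.7 256.1] top back [394.3 256.3] line [269.5 289.9]
0.006 fence top front [342.  250.9] top back [394.9 251. ] line [269.5 283.6]
line y [np.float64(0.0008), np.float64(0.0008)] row293-297 vals [[313, 260, 97, 42, 52, 51, 52, 81, 224, 318], [302, 247, 87, 47, 49, 47, 41, 54, 200, 306]]
340 [(22, 26, 134), (21, 29, 140), (23, 30, 145), (22, 30, 149), (39, 44, 153), (169, 171, 190), (23, 26, 90), (91, 92, 90), (91, 94, 91), (93, 94, 92), (92, 94, 91), (92, 94, 91), (92, 93, 91)]
350 [(30, 38, 187), (32, 39, 188), (34, 40, 188), (32, 40, 188), (32, 39, 190), (70, 75, 126), (13, 16, 80), (15, 17, 79), (11, 14, 78), (14, 16, 80), (16, 18, 88), (19, 23, 115), (26, 23, 22)]
360 [(31, 39, 187), (31, 38, 187), (31, 38, 187), (33, 39, 187), (31, 38, 188), (119, 122, 169), (18, 22, 94), (14, 20, 94), (14, 17, 87), (14, 18, 80), (13, 15, 84), (19, 23, 113), (21, 26, 115)]
370 [(32, 39, 187), (29, 37, 186), (31, 39, 187), (29, 37, 186), (31, 38, 188), (116, 123, 170), (17, 19, 92), (15, 17, 93), (15, 20, 95), (18, 20, 96), (20, 23, 116), (30, 37, 188), (31, 40, 194)]
380 [(31, 38, 186), (34, 40, 186), (35, 40, 188), (31, 38, 187), (32, 38, 187), (116, 123, 170), (18, 19, 93), (16, 19, 94), (15, 19, 94), (16, 19, 91), (15, 20, 108), (30, 38, 186), (32, 40, 193)]
390 [(31, 39, 187), (34, 39, 188), (32, 38, 187), (31, 39, 188), (32, 39, 186), (53, 90, 155), (66, 115, 166), (64, 113, 163), (64, 112, 162), (62, 110, 159), (62, 109, 157), (59, 103, 158), (58, 103, 157)]
```

The line is at y≈0.8 mm and the slot centre at y≈3.6 mm in my board frame. I'll shift +0.28 cm along the fence, lower the post and creep to the fence.

```bash
python3 -m handwheel '[[[0.28,0.4,0.1],[0,0,0]],[[0.28,0.8,0.15],[0,0,0]],[[0.28,0.8,0.15],[0,0,0]]]'| egrep 'tool_pos|contact'
for i in 1; do python3 -m handwheel '[[[0,0.2,0],[0,0,0]],[[0,0.2,0],[0,0,0]]]'| egrep 'tool_pos|contact'; done
python3 -m handwheel '[[[0,0.1,0],[0,0,0]],[[0,0.1,0],[0,0,0]]]'| egrep 'tool_pos|contact'
python3 -m handwheel '[[[0,0.1,0],[0,0,0]],[[0,0.1,0],[0,0,0]]]'| egrep 'tool_pos|contact'
```

```text
tool_pos: [0.6532, -0.0916, 0.0223]
contact_force: [0.1, 0.6, -1.4]
tool_pos: [0.6549, -0.0921, 0.0223]
contact_force: [-0.4, -0.3, -1.3]
tool_pos: [0.6551, -0.0922, 0.0223]
contact_force: [-3.9, 0.5, 0.9]
tool_pos: [0.6552, -0.0922, 0.0223]
contact_force: [-7.3, 0.6, 4.1]
```

```bash
python3 -m handwheel '[[[0,0,0],[0,0,0]],[[0,0,0],[0,0,0]]]' 0.2 20| egrep 'tool_pos|contact|open|grip'
python3 -m handwheel '[[[0,0,0],[0,0,0]],[[0,0,0],[0,0,0]],[[0,0,-5],[0,0,0]],[[0,0,-11],[0,0,0]],[[0,0,-14],[0,0,0]]]' -1| egrep 'tool_pos|contact|open|grip'
python3 - <<'E'
from h import *
python=None
for i in range(3): im=ctrl.get_image("wrist")
cv2.imwrite("pics/w14.png",im); st()
o=np.array([.495,-.0593]);xb=np.array([.971,-.239]);yb=np.array([.239,.971])
P=lambda x,y,z: np.round(proj("wrist",(*(o+x*xb+y*yb),z)),1)
print("line",P(.165,.0036,.068),"slot top front",P(.19,.0036,.033),"post fence-face top",P(.19,.06,.068),P(.19,-.06,.068),"fence top front",P(.19,.06,.033),P(.19,.1,.033), "robot face top",P(.14,.06,.068))
l=P(.165,.0036,.068)
c0,r0=map(int,l)
for c in (c0-12,c0,c0+12): g=im[r0-20:r0+21,c].astype(int).sum(1); print("line col",c,"row",r0-20+int(np.argmin(g)),g[10:31:2].tolist())
for y in (-.06,-.03,.03,.06,.1):
    a=P(.19,y,.068); b=P(.19,y,.033); r=int(a[1]); c1=int(a[0]); print(y,"topface/fence cols",a[0],b[0],[tuple(map(int,im[r,c])) for c in range(c1-14,c1+16,2)])
a=P(.205,.0036,.033); c=int(a[0]); r=int(a[1]); print("slot",a,[tuple(map(int,im[q,c])) for q in range(r-12,r+13,1)])
E
```

```text
tool_pos: [0.6552, -0.0922, 0.0224]
contact_force: [-5.8, 1.1, 3.9]
opening: 0.0489
grip_force: 66.0
tool_pos: [0.6594, -0.0931, 0.1676]
contact_force: [-0.6, -0.7, 0.3]
opening: 0.0853
grip_force: 0.0
t 30.4 tcp [ 0.6589 -0.093   0.1654] rot [2.467 1.94  0.004] F [-0.6 -0.7 -0.9] op 0.085 g 0.0
line [269.3 206.7] slot top front [295.7 196.9] post fence-face top [300.5 138.8] [297.  274.5] fence top front [297.1 136.3] [298.2  89.2] robot face top [238.1 138.7]
line col 257 row 204 [551, 551, 552, 514, 96, 296, 552, 554, 550, 549, 551]
line col 269 row 204 [531, 530, 529, 493, 100, 287, 526, 528, 527, 528, 528]
line col 281 row 204 [532, 533, 532, 495, 97, 292, 531, 533, 533, 532, 527]
-0.06 topface/fence cols 297.0 294.3 [(116, 173, 213), (112, 165, 207), (113, 168, 208), (122, 184, 224), (122, 182, 222), (48, 68, 160), (33, 40, 193), (35, 42, 193), (30, 38, 188), (34, 40, 189), (29, 39, 187), (30, 38, 185), (32, 40, 188), (31, 38, 188), (31, 37, 187)]
-0.03 topface/fence cols 297.8 295.0 [(68, 101, 124), (67, 98, 121), (65, 97, 121), (70, 105, 131), (71, 106, 132), (52, 75, 111), (
[... 644 characters left out ...]
7), (36, 44, 208), (36, 44, 210)]
0.1 topface/fence cols 301.9 298.2 [(241, 240, 235), (241, 240, 235), (242, 240, 235), (29, 32, 69), (36, 45, 221), (39, 48, 222), (37, 46, 221), (37, 47, 221), (38, 48, 221), (36, 46, 221), (37, 45, 221), (36, 45, 221), (38, 46, 221), (38, 46, 221), (36, 44, 220)]
slot [311.5 196.9] [(32, 40, 193), (31, 40, 194), (32, 39, 194), (32, 39, 194), (34, 41, 195), (34, 40, 195), (33, 39, 195), (34, 41, 195), (31, 38, 188), (166, 173, 211), (237, 241, 236), (237, 241, 236), (200, 207, 205), (16, 19, 93), (15, 18, 95), (23, 27, 131), (33, 40, 184), (33, 40, 202), (33, 40, 201), (36, 43, 202), (34, 41, 202), (33, 43, 201), (34, 42, 200), (34, 41, 200), (33, 40, 199)]
```

```bash
python3 -m handwheel '[[[-3.5,0,-1],[0,0,0]],[[-7,0,-2],[0,0,0]],[[-7,0,-2],[0,0,0]],[[-7,0,-2],[0,0,0]]]' | egrep 'tool_pos|contact'
python3 - <<'E'
from h import *
im=ctrl.get_image("wrist"); cv2.imwrite("pics/w15.png",im); st()
o=np.array([.495,-.0593]);xb=np.array([.971,-.239]);yb=np.array([.239,.971])
P=lambda x,y,z: np.round(proj("wrist",(*(o+x*xb+y*yb),z)),1)
l=P(.165,.0036,.068);a=P(.205,.0036,.033);print(l,a,P(.165,.0136,.068),P(.205,.0136,.033))
c0,r0=map(int,l)
for c in (c0-12,c0,c0+12): g=im[r0-10:r0+11,c].astype(int).sum(1); print("line",c,r0-10,g.tolist())
c,r=map(int,a)
for c in (c-4,c+2): print("slot",c,r-10,im[r-10:r+11,c].astype(int).tolist())
for y in (-.1,-.07,-.03,.03,.07,.1):
    a=P(.19,y,.068 if abs(y)<.08 else .033); r=int(a[1]); c1=int(a[0]); print(y,a[0],c1-10,[int(v) for v in im[r,c1-10:c1+10,1]])
E
```

```text
tool_pos: [0.6398, -0.16, 0.1801]
contact_force: [0.4, -0.1, -1.0]
t 30.95 tcp [ 0.6399 -0.1597  0.1803] rot [-2.466 -1.94   0.004] F [0.6 0.5 0. ] op 0.0857 g 0.0
[273.7 122. ] [316.4 121.6] [273.7 109.4] [316.8 110.4]
line 261 112 [562, 561, 562, 562, 563, 561, 526, 381, 144, 143, 258, 455, 560, 562, 560, 560, 556, 556, 556, 558, 557]
line 273 112 [552, 554, 553, 553, 550, 554, 520, 376, 151, 152, 254, 449, 551, 550, 553, 551, 553, 550, 551, 553, 552]
line 285 112 [524, 526, 523, 521, 523, 522, 491, 357, 151, 155, 246, 423, 524, 520, 521, 521, 524, 522, 524, 521, 525]
slot 312 111 [[34, 44, 209], [34, 43, 209], [34, 44, 209], [33, 43, 208], [33, 43, 209], [34, 44, 209], [34, 43, 205], [57, 63, 173], [110, 117, 131], [142, 152, 152], [191, 201, 196], [235, 240, 236], [237, 241, 236], [226, 229, 226], [159, 159, 200], [35, 43, 204], [39, 47, 220], [35, 45, 218], [38, 45, 218], [37, 44, 218], [36, 44, 218]]
slot 318 111 [[34, 43, 210], [34, 44, 210], [36, 45, 211], [36, 44, 211], [37, 45, 211], [36, 44, 210], [38, 45, 207], [55, 62, 172], [109, 116, 130], [142, 151, 152], [190, 197, 193], [233, 238, 233], [235, 240, 236], [223, 229, 226], [153, 159, 200], [36, 43, 206], [38, 46, 220], [38, 46, 219], [37, 45, 218], [35, 44, 217], [36, 44, 217]]
-0.1 297.7 287 [152, 149, 147, 147, 150, 151, 153, 154, 153, 72, 22, 20, 23, 20, 21, 25, 23, 23, 24, 22]
-0.07 301.2 291 [170, 168, 170, 171, 178, 187, 186, 184, 161, 71, 41, 42, 40, 41, 41, 39, 40, 41, 39, 39]
-0.03 302.5 292 [168, 167, 168, 172, 180, 187, 185, 185, 160, 69, 42, 42, 43, 46, 42, 44, 42, 42, 42, 42]
0.03 304.6 294 [172, 173, 174, 177, 178, 175, 170, 172, 156, 70, 44, 42, 44, 44, 42, 43, 43, 45, 43, 41]
0.07 306.2 296 [181, 182, 184, 188, 184, 179, 175, 161, 72, 45, 45, 47, 47, 45, 46, 45, 44, 43, 44, 46]
0.1 303.4 293 [239, 239, 239, 239, 239, 239, 239, 122, 32, 34, 44, 46, 46, 46, 45, 45, 47, 45, 45, 46]
```

The line is within about 1 mm of the slot centre and the face is at the fence. One gentle push with shut fingers at its middle will make sure it is snug.

```bash
python3 -m handwheel '[[[2,-2.5,0],[0,0,0]],[[4,-5,0],[0,0,0]],[[6,-7.5,0],[0,0,0]],[[6.8,-9,0],[0,0,0]],[[6.8,-9,0],[0,0,0]]]' 1 20 | egrep 'tool_pos|contact|open'
python3 -m handwheel '[[[0,0,5],[0,0,0]],[[0,0,10],[0,0,0]],[[0,0,14.5],[0,0,0]],[[0,0,14.7],[0,0,0]],[[0,1.5,14.7],[0,0,0]]]' | egrep 'tool_pos|contact|open'
python3 -m handwheel '[[[0,0.5,0],[0,0,0]],[[0,1.0,0],[0,0,0]],[[0,1.5,0],[0,0,0]],[[0,1.5,0],[0,0,0]]]' | egrep 'tool_pos|contact|open'
python3 -c "
from h import *
s=st();d=s['tool_pos'][:2]-np.array([.495,-.0593]);print(d@[.971,-.239],d@[.239,.971])"
```

```text
tool_pos: [0.5686, -0.0724, 0.1821]
contact_force: [0.2, -0.6, 0.2]
opening: -0.0001
tool_pos: [0.5846, -0.0773, 0.0366]
contact_force: [0.3, -0.3, 1.3]
opening: -0.0001
tool_pos: [0.5984, -0.0804, 0.0357]
contact_force: [0.3, -0.5, 0.8]
opening: 0.0001
t 32.7 tcp [ 0.5984 -0.0804  0.0357] rot [-2.469e+00 -1.941e+00  1.000e-03] F [ 0.3 -0.5  0.8] op 0.0001 g 0.0
0.10540113667698284 0.004231034798938555
```

```bash
python3 -m handwheel '[[[0,0.5,0.3],[0,0,0]],[[0,1.0,0.3],[0,0,0]],[[0,1.3,0.3],[0,0,0]],[[0,1.3,0.3],[0,0,0]]]' | egrep 'tool_pos|contact'
python3 -m handwheel '[[[0,0.3,0],[0,0,0]],[[0,0.4,0],[0,0,0]]]' | egrep 'tool_pos|contact'
python3 -m handwheel '[[[0,0.3,0],[0,0,0]],[[0,0.4,0],[0,0,0]]]' | egrep 'tool_pos|contact'
```

```text
tool_pos: [0.6108, -0.0834, 0.0324]
contact_force: [0.7, -0.4, -0.3]
tool_pos: [0.6146, -0.0843, 0.0324]
contact_force: [-0.2, -0.2, 1.3]
tool_pos: [0.6178, -0.0851, 0.0322]
contact_force: [-3.3, 0.9, 3.8]
```

```bash
python3 -m handwheel '[[[0,0.15,0],[0,0,0]],[[0,0.15,0],[0,0,0]]]' | egrep 'tool_pos|contact'
python3 -m handwheel '[[[0,-2,0],[0,0,0]],[[0,-4,0],[0,0,0]],[[0,-4,-6],[0,0,0]],[[0,-4,-12],[0,0,0]],[[0,-2,-17],[0,0,0]]]' -1| egrep 'tool_pos|contact'
python3 -m handwheel '[[[-3.4,4,0],[0,0,0]],[[-6.8,8,0],[0,0,0]],[[-6.8,8,0],[0,0,0]],[[-6.8,8,0],[0,0,0]]]' | egrep 'tool_pos|contact'
python3 - <<'E'
from h import *
im=ctrl.get_image("wrist"); cv2.imwrite("pics/w16.png",im); st()
o=np.array([.495,-.0593]);xb=np.array([.971,-.239]);yb=np.array([.239,.971])
P=lambda x,y,z: np.round(proj("wrist",(*(o+x*xb+y*yb),z)),1)
l=P(.165,.0036,.068);a=P(.205,.0036,.033);print(l,a)
c0,r0=map(int,l)
for c in (c0-15,c0+15):
    g=600-im[r0-10:r0+11,c].astype(float).sum(1); g=np.clip(g-130,0,None); print("line row",(np.arange(r0-10,r0+11)*g).sum()/g.sum())
c,r=map(int,a); print("slot G",r-10,im[r-10:r+11,c,1].tolist())
for y in (-.1,-.07,-.03,.03,.07,.1):
    a=P(.19,y,.068 if abs(y)<.08 else .033); r=int(a[1]); c1=int(a[0]); print(y,a[0],c1-10,[int(v) for v in im[r,c1-10:c1+10,1]])
for c in ["side","scene"]:
    cv2.imwrite(f"pics/{c}16.png",ctrl.get_image(c))
    b=cv2.imread(f"pics/{c}0.png");n=cv2.imread(f"pics/{c}16.png")
    for q in ["post_mid"]:
        for r in ctrl.landmark_of(c,q)[:3]: print(c,np.round(r["position"]),round(r["score"],2),atz(c,r["position"],.043).round(3))
E
```

```text
tool_pos: [0.6179, -0.0851, 0.0322]
contact_force: [-7.5, 1.7, 5.2]
tool_pos: [0.6009, -0.0809, 0.2052]
contact_force: [0.7, 0.6, -0.7]
tool_pos: [0.6622, -0.1657, 0.2016]
contact_force: [-0.2, -0.0, -0.3]
t 35.12 tcp [ 0.662  -0.1653  0.202 ] rot [-2.468e+00 -1.941e+00  2.000e-03] F [ 0.2  0.7 -0.4] op 0.0855 g 0.0
[247.9 121.3] [290.5 121. ]
line row 120.4069264069264
line row 120.16889804325437
slot G 111 [44, 44, 44, 44, 43, 44, 38, 102, 150, 151, 198, 238, 241, 207, 39, 47, 46, 45, 45, 45, 45]
-0.1 275.0 265 [153, 151, 147, 148, 149, 152, 150, 151, 153, 96, 37, 23, 24, 24, 24, 25, 21, 24, 23, 22]
-0.07 275.3 265 [171, 171, 169, 171, 177, 186, 187, 187, 161, 68, 39, 41, 40, 43, 41, 42, 43, 42, 38, 39]
-0.03 275.5 265 [169, 168, 168, 168, 176, 186, 185, 184, 161, 67, 43, 44, 42, 43, 44, 43, 43, 43, 44, 42]
0.03 275.9 265 [173, 173, 173, 175, 178, 176, 173, 174, 156, 68, 43, 44, 43, 43, 45, 43, 44, 43, 44, 45]
0.07 276.2 266 [179, 181, 185, 186, 186, 181, 176, 149, 60, 43, 46, 44, 43, 44, 45, 45, 44, 44, 43, 43]
0.1 276.1 266 [239, 239, 239, 239, 239, 239, 223, 221, 97, 45, 45, 44, 45, 45, 46, 46, 46, 46, 45, 45]
side [360. 311.] 0.85 [ 0.596 -0.354  0.043]
side [318. 338.] 0.84 [ 0.47  -0.392  0.043]
side [341. 233.] 0.75 [ 0.656 -0.093  0.043]
scene [270. 284.] 0.85 [ 0.655 -0.097  0.043]
scene [142. 294.] 0.69 [ 0.549 -0.375  0.043]
scene [108. 263.] 0.66 [ 0.431 -0.423  0.043]
```

```bash
python3 -c "
from h import *
print(ctrl.finish_job())"
```

```text
the job is handed in; nothing more can be done
None
```

I handed the job in at about 35 s: the post was stood at the board's front edge, tipped over it, then taken afresh and laid flat, snug against the fence. Its black line is within about 1 mm of the slot centre. One early push slid over the top of the post and one early grip closed empty; both were redone, and the other things on the bench were not touched.

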